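# Turn the parts carousel to the pick arrow

### The job

Bring the red tray of the parts carousel round to the green arrow: push the carousel's spokes gently with a fingertip, either way round, until the red post at the end of the red tray's spoke stands right in front of the tip of the arrow, then take the hand away and leave the carousel at rest. The small components stay lying untouched in their trays (nothing is picked up), and the mug, phone and bottle beside the carousel stay where they are.

Things in the scene. Friction and masses are not known exactly. Their poses are not given: they have to be found in the camera images.
- base: Black fixed carousel base on the bench, a disc of 310 mm diameter and 12 mm high, with a tab reaching to 198 mm from the axis. Origin: on the vertical turning axis, at bench height. The base's -x axis points from the turning axis to the green arrow. The spokes turn above the disc.
- arrow (a point): Tip of the flat green arrow painted on the base, 142 mm from the turning axis and 13 mm above the bench; the arrow points at the axis. The red post must end on the line from the axis to this point.
- wheel: Turning part of the carousel: hub 52 mm diameter, top 60 mm above the bench, and three spokes 120 degrees apart; seen from above, anticlockwise from red come yellow, then blue. Origin on the axis, 20 mm above the bench; -x points along the red spoke. Turns both ways without stops; 1 to 1.5 N at a post moves it; it does not coast when pushed slowly and stays where left.
- red_post (a point): Centre of the top of the upright red post (18 mm diameter, 24 to 65 mm above the bench) at the outer end of the red tray's spoke, 130 mm from the axis. The spoke is a bar 14 mm wide, 24 to 38 mm above the bench, bare between tray (92 mm) and post: push it or the post sideways, fingertip 20 to 30 mm above the bench in the gap between two spokes.
- yellow_post (a point): Centre of the top of the upright yellow post (18 mm diameter, 24 to 65 mm above the bench) at the outer end of the yellow tray's spoke, 130 mm from the axis. The spoke is a bar 14 mm wide, 24 to 38 mm above the bench, bare between tray (92 mm) and post: push it or the post sideways, fingertip 20 to 30 mm above the bench in the gap between two spokes.
- blue_post (a point): Centre of the top of the upright blue post (18 mm diameter, 24 to 65 mm above the bench) at the outer end of the blue tray's spoke, 130 mm from the axis. The spoke is a bar 14 mm wide, 24 to 38 mm above the bench, bare between tray (92 mm) and post: push it or the post sideways, fingertip 20 to 30 mm above the bench in the gap between two spokes.
- red_tray (a point): Site: centre of the inner floor (40 mm above the bench) of the red tray, 64 mm from the axis on the red spoke. The tray is open-topped, 56 mm along the spoke, 50 mm across, walls 2.5 mm, rim 62 mm above the bench; its outer wall is 92 mm from the axis.
- yellow_tray (a point): Site: centre of the inner floor (40 mm above the bench) of the yellow tray, 64 mm from the axis on the yellow spoke. The tray is open-topped, 56 mm along the spoke, 50 mm across, walls 2.5 mm, rim 62 mm above the bench; its outer wall is 92 mm from the axis.
- blue_tray (a point): Site: centre of the inner floor (40 mm above the bench) of the blue tray, 64 mm from the axis on the blue spoke. The tray is open-topped, 56 mm along the spoke, 50 mm across, walls 2.5 mm, rim 62 mm above the bench; its outer wall is 92 mm from the axis.
- choke: Small copper-coloured ring choke, 28 mm diameter, 12 mm high, lying loose in the red tray. Origin at the centre of its underside.
- relay: Small blue relay, 22 x 17 x 18 mm high, lying loose in the yellow tray. Origin at the centre of its underside.
- heatsink: Small dark finned heat sink, 24 x 20 x 18 mm high, lying loose in the blue tray. Origin at the centre of its underside.
- mug: Steel mug, 76 mm diameter, 95 mm high, handle on its +y side, standing on the bench beside the carousel. Origin at the centre of its underside.
- flux: White flux bottle with a red cap, 36 mm diameter, 85 mm high, standing on the bench. Origin at the centre of its underside.
- phone: Black mobile phone, 150 x 72 x 9 mm, lying on the bench, its length along its x. Origin at the centre of its underside.

How it is judged:
By the outcome, as a careful person would: the job done as asked, in the order asked, and still so for the second after the job is handed in, with the robot touching nothing.
It also fails if it takes over 64 s, if anything falls off the work surface, if the arm or the gripper's body presses on something with over 40 N, if the wrist force passes 120 N, or if a joint passes its speed limit or range.

### The arm

A 6-joint arm with a two-finger parallel gripper is mounted at the origin on the work surface. World frame = base frame: x ahead of the robot, y to its left, z up, the work surface at z = 0. Lengths are in m, angles in rad, forces in N, time in s.
With the tool pointing down it reaches from about 0.25 to 0.725 m from the base axis. Payload 9.7 kg.
Tool frame: the origin (TCP) lies midway between the tips of the shut fingers; the grasp point (between the pads) lies 19 mm behind it (pinch_z is the distance from the TCP to the grasp point, in m); z points along the fingers, y is the line along which they close (so a half turn about z gives the same grasp; the last joint's range is limited). The gripper opens to 85 mm and grips with 20 to 120 N. Pads are 22 mm wide; open, the fingers measure 114 mm over their backs; the gripper's body (76 mm by 85 mm) begins 54 mm behind the grasp point. The pads swing forward as they close: fully open they stand 13 mm farther back than shut.
Start: joints at [0, 0.087, 0.176, 1.66, 0, 1.571], TCP at [0.55, -0, 0.231] pointing down, gripper open.
Joint ranges: [-3.13, 3.13], [-0.85, 1.81], [-1.15, 1.24], [-2.2, 2.28], [-1.44, 1.52], [-3.14, 3.14]. Speed limits (rad/s): [2.22, 2.22, 2.57, 3.14, 3.14, 3.14].

### API

Orientations are given as a unit quaternion [x, y, z, w].
In Python, from bench import * gives the robot as it stands.
- The arm moves only by the tool jog_arm, never from a script. Its argument "moves" is a list of rows, each an object of numbers: "x", "y", "z": the shift along the tool's x, y, z in units of 50 mm (1.0 is 50 mm); "rx", "ry", "rz": the turn, a rotation vector about the tool's x, y, z in units of 0.15 rad (1.0 is 0.15 rad); "claw": the opening, from 0 (shut) to 1 (fully open). In form: [{"x": .., "y": .., "z": .., "rx": .., "ry": .., "rz": .., "claw": ..}, ...]. A call has 1 to 5 rows; each row shifts and turns the commanded pose from where the row before left it, along the tool's axes as they then stand; what a row does not reach is not made up. A row lasts 1/10 s, in which the tool goes at most 50 mm and 8.59 degrees, less where a joint would pass 70% of its speed; a pose out of reach is approached as far as the arm can. A call with a number of a shift or a turn outside -1 to 1 is refused whole. A call with a gripper value outside its range is refused whole. The fingers move at their own pace and stop on an object; the grip force is fixed at half the most. Time passes only in rows, so rows that do not move let the fingers close. It gives the time, the measured TCP pose, the force, the opening and the grip force at its end, in the units of the state.
- get_obs(): the state, without advancing time (a new reading comes with each control period).
- capture(name): name is "scene" or "side" or "wrist"; returns (picture, depth): 400x640x3 uint8, blue, green, red; 400x640 float32, m along the optical axis (not along the pixel's ray), 0 where there is no reading.
- calibration(name): a dict with "mtx" (3x3 intrinsics, pixels), "D" ([k1, k2, p1, p2, k3] as OpenCV has them; the pictures are not rectified), "cam_to_world" (4x4, takes a point from camera to world coordinates); the wrist camera has in their place "tool_from_camera" (4x4, takes a point from camera to tool coordinates, whose origin is the TCP and whose axes are the flange's). Camera axes: x right, y down, z forward; pixel columns grow to the right and rows downward; lengths in m; the calibration is good to about 2 mm. A picture is of the moment at which its call begins: read the wrist's pose just before it. calibration takes no time and is no camera call.
- sign_off(): hands the job in; it is judged then, once.
Trained networks look in the newest picture that a camera, given by its name, has taken for a name from the list of things; names that differ only in an ending like _2 or _b are one class to them, and where a whole thing is asked for, a point or a joint stands for the part that bears it (a point fixed in the world has none). Each returns a list of dicts, best first, with "p" (0 to 1); they miss things now and then, are a little off and sometimes report something else, mostly with a low value. They report only what shows in the picture. A call takes as long as a camera call.
- outline_of(label, camera): "mask" (400x640 bool, what is visible of it) and "box" ([left, top, right, bottom] in pixels, round what is visible of it).
The state is a dict: "t": time; "joints": joint angles; "joint_vel": joint speeds; "joint_efforts": joint torques, N m; "tcp_pos": TCP position; "eef_rot": TCP orientation; "contact_force": force on the tool from outside, world axes, zero at the start; "ft_torque": the same for the moment, N m; "gripper_width": opening from 0.0 (shut) to 1.0 (fully open); "gripper_force": force on a finger pad.
Only numpy, scipy, OpenCV 4.12 (cv2) and the standard library are available. Lean on these libraries where they do the work, as an engineer would, in place of code of your own. Each camera call takes 0.05 s, during which the arm holds its last target. There are 200 camera calls.

## Working session

There is one attempt and no reset: what is moved stays moved. The work goes in short steps, Python scripts to look and compute and a tool call to move; the robot and the scene stay as the last step left them, time stands still between calls to the robot, and variables do not carry over. Pictures are saved under pics/ and viewed, at most 10 in all, crops included, and the job is handed in when it is done.

Besides the shell and the picture viewer there is one more tool, called after "Call:" in YAML: its name, and indented under it one key for each argument. jog_arm: Moves the arm, as the interface text tells. Shifts and turns lie within -1 to 1; 1 stands for 50 mm of shift or 0.15 rad of turn. Its arguments: {"type":"object","properties":{"moves":{"type":"array"}},"required":["moves"]}

```bash
mkdir -p pics; cat > h.py <<'E'
from bench import *
import numpy as np, cv2
def to_world(cam,uv,z):
    c=calibration(cam);T=np.array(c["cam_to_world"])
    p=cv2.undistortPoints(np.array(uv,float).reshape(-1,1,2),np.array(c["mtx"]),np.array(c["D"])).reshape(-1,2)
    d=np.c_[p,np.ones(len(p))]@T[:3,:3].T;o=T[:3,3]
    return o+d*((z-o[2])/d[:,2])[:,None]
def cloud(cam,depth,mask):
    c=calibration(cam);T=np.array(c["cam_to_world"])
    v,u=np.nonzero(mask&(depth>0))
    p=cv2.undistortPoints(np.c_[u,v].astype(float).reshape(-1,1,2),np.array(c["mtx"]),np.array(c["D"])).reshape(-1,2)
    z=depth[v,u][:,None]
    return np.c_[p*z,z]@T[:3,:3].T+T[:3,3]
E
python3 - <<'E'
from h import *
for cam in ("scene","side"):
    im,d=capture(cam);cv2.imwrite(f"pics/{cam}0.png",im)
    print(cam,np.round(calibration(cam)["cam_to_world"],2).tolist())
    for n in ["red_post","yellow_post","blue_post","wheel","base","mug","flux","phone"]:
        for r in outline_of(n,cam)[:1]:
            P=cloud(cam,d,r["mask"]);
            print(n,round(r["p"],2),np.round(r["box"]).tolist(),np.round(np.median(P,0),3),np.round(P.min(0),3),np.round(P.max(0),3))
print(get_obs())
E
```

```text
scene [[0.68, 0.57, -0.46, 1.09], [0.73, -0.52, 0.44, -0.49], [0.01, -0.63, -0.78, 0.93], [0.0, 0.0, 0.0, 1.0]]
red_post 0.65 [271.0, 178.0, 348.0, 254.0] [ 0.569 -0.053  0.047] [ 0.44  -0.112  0.008] [0.692 0.099 0.067]
yellow_post 0.78 [267.0, 178.0, 350.0, 256.0] [ 0.569 -0.052  0.047] [ 0.439 -0.112 -0.002] [0.692 0.124 0.067]
blue_post 0.69 [266.0, 180.0, 350.0, 254.0] [ 0.57  -0.053  0.047] [ 0.439 -0.112  0.009] [0.692 0.104 0.067]
wheel 0.69 [267.0, 179.0, 348.0, 254.0] [ 0.569 -0.054  0.047] [ 0.44  -0.112  0.009] [0.692 0.104 0.067]
base 0.71 [252.0, 180.0, 366.0, 263.0] [ 0.593 -0.067  0.011] [ 0.38  -0.191 -0.002] [0.723 0.114 0.066]
mug 0.82 [149.0, 240.0, 184.0, 285.0] [ 0.462 -0.432  0.059] [ 0.331 -0.469 -0.003] [ 0.485 -0.388  0.099]
flux 0.75 [225.0, 312.0, 244.0, 339.0] [ 0.701 -0.404  0.055] [ 0.682 -0.42   0.   ] [ 0.71  -0.384  0.088]
phone 0.82 [376.0, 127.0, 422.0, 158.0] [0.522 0.388 0.008] [ 0.44   0.352 -0.003] [0.596 0.428 0.014]
side [[-0.71, -0.37, 0.6, -0.23], [-0.71, 0.38, -0.59, 0.8], [-0.01, -0.85, -0.53, 0.77], [0.0, 0.0, 0.0, 1.0]]
red_post 0.87 [2
[... 859 characters left out ...]
nts': array([ 2.63309384e-05,  8.68883874e-02,  1.75906889e-01,  1.65982007e+00,
       -4.20884312e-06,  1.57081277e+00]), 'joint_vel': array([-0.00176188, -0.00048558,  0.00018654, -0.00067333,  0.00094194,
        0.00022468]), 'joint_efforts': array([-4.31063791e-04, -5.20094097e+01,  4.64859259e+01,  1.32524623e-03,
        1.07257154e-05, -7.33264585e-06]), 'tcp_pos': array([5.49990118e-01, 1.32822356e-05, 2.31294095e-01]), 'eef_rot': array([ 7.07103284e-01,  7.07110278e-01, -3.34232847e-06, -3.66147655e-07]), 'contact_force': array([0.12712364, 0.43857926, 0.47957246]), 'ft_torque': array([0.00195602, 0.02197134, 0.03531296]), 'gripper_force': 0.0, 'gripper_width': 0.9996271919731221}
```

View pics/scene0.png

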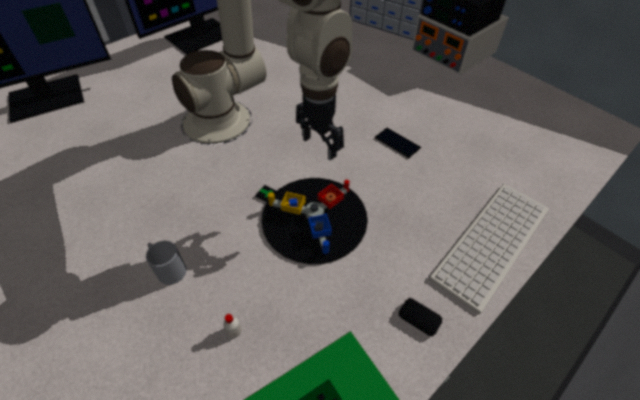

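View pics/side0.png

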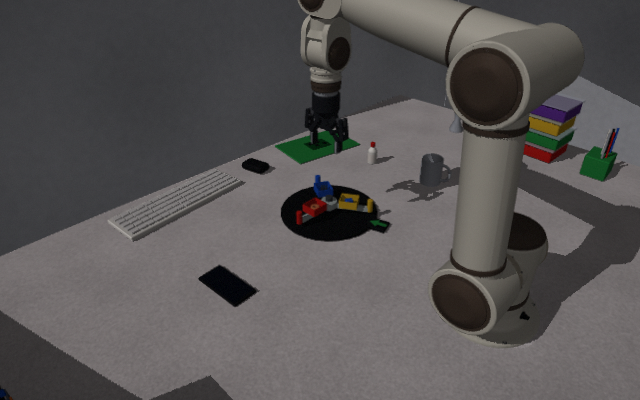

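The scene picture shows the carousel at about (316,220). The red post is at (346,184), the yellow post at (271,198), the blue post at (324,246) and the green arrow at (265,192). The arrow is on the yellow side, so I'll measure by colour.

```bash
cat >> h.py <<'E'
def wcal():
    o=get_obs();from scipy.spatial.transform import Rotation as R
    T=np.eye(4);T[:3,:3]=R.from_quat(o["eef_rot"]).as_matrix();T[:3,3]=o["tcp_pos"]
    return T@np.array(calibration("wrist")["tool_from_camera"])
def look(cam,save=None):
    T=wcal() if cam=="wrist" else np.array(calibration(cam)["cam_to_world"])
    im,d=capture(cam)
    if save: cv2.imwrite(save,im)
    c=calibration(cam)
    v,u=np.mgrid[:400,:640]
    p=cv2.undistortPoints(np.c_[u.ravel(),v.ravel()].astype(float).reshape(-1,1,2),np.array(c["mtx"]),np.array(c["D"])).reshape(-1,2)
    z=d.reshape(-1,1)
    P=(np.c_[p*z,z]@T[:3,:3].T+T[:3,3]).reshape(400,640,3)
    P[d<=0]=np.nan
    hsv=cv2.cvtColor(im,cv2.COLOR_BGR2HSV).astype(int)
    return im,P,hsv
def colours(P,hsv,c0=(0.57,-0.045),rmax=.24):
    H,S,V=hsv[...,0],hsv[...,1],hsv[...,2]
    ok=(S>130)&(V>40)&(np.hypot(P[...,0]-c0[0],P[...,1]-c0[1])<rmax)
    return {"red":ok&((H<8)|(H>172)),"yellow":ok&(H>18)&(H<35),"blue":ok&(H>100)&(H<130),"green":ok&(H>45)&(H<85)}
E
python3 - <<'E'
from h import *
for cam in ("scene","side","wrist"):
    im,P,hsv=look(cam,f"pics/{cam}1.png")
    for k,m in colours(P,hsv).items():
        Q=P[m]
        if len(Q)<3: print(cam,k,len(Q));continue
        r=np.hypot(Q[:,0]-.57,Q[:,1]+.045)
        t=Q[(r>.105)&((Q[:,2]>.055) if k!="green" else True)]
        print(cam,k,len(Q),"mean",Q.mean(0).round(3),"outer top",len(t),t.mean(0).round(3) if len(t) else "")
    g=(P[...,2]>.005)&(P[...,2]<.018)&(hsv[...,2]<60)&(np.hypot(P[...,0]-.57,P[...,1]+.045)<.2)
    cs,_=cv2.findContours(g.astype(np.uint8),0,1);
    if cs:
        c=max(cs,key=cv2.contourArea)[:,0]; X=P[c[:,1],c[:,0],:2]
        print(len(X), X.min(0),X.max(0))
E
```

```text
scene red 423 mean [0.565 0.04  0.047] outer top 27 [0.569 0.092 0.062]
scene yellow 443 mean [ 0.5   -0.071  0.046] outer top 33 [ 0.46  -0.104  0.062]
scene blue 515 mean [ 0.625 -0.068  0.047] outer top 39 [ 0.685 -0.1    0.062]
scene green 53 mean [ 0.401 -0.082  0.013] outer top 53 [ 0.401 -0.082  0.013]
389 [ 0.38521388 -0.19053781] [0.72365026 0.11612065]
side red 381 mean [0.568 0.045 0.049] outer top 38 [0.556 0.087 0.061]
side yellow 336 mean [ 0.502 -0.075  0.049] outer top 23 [ 0.454 -0.099  0.063]
side blue 287 mean [ 0.622 -0.068  0.052] outer top 20 [ 0.678 -0.094  0.062]
side green 65 mean [ 0.416 -0.071  0.046] outer top 57 [ 0.405 -0.08   0.014]
345 [ 0.37110264 -0.16518775] [0.72124382 0.12228959]
wrist red 2597 mean [0.569 0.038 0.045] outer top 324 [0.567 0.091 0.063]
wrist yellow 2489 mean [ 0.507 -0.072  0.047] outer top 207 [ 0.46  -0.097  0.062]
wrist blue 2458 mean [ 0.613 -0.065  0.047] outer top 0 
wrist green 479 mean [ 0.417 -0.075  0.025] outer top 458 [ 0.408 -0.079  0.012]
747 [ 0.37569124 -0.10943857] [0.56073317 0.10083883]
```

View pics/wrist1.png

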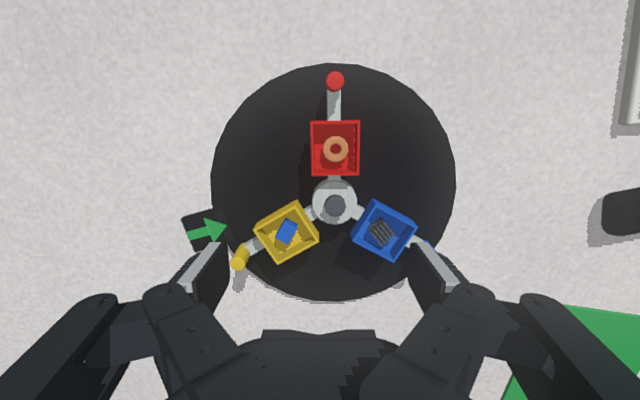

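The wrist picture looks straight down. The red post is at (335,80), yellow at (238,258), the hub at (335,205) and the arrow tip at (229,230). Red has to turn about 105° anticlockwise. I'll refine the axis and the arrow from rays at known heights.

```bash
cat >> h.py <<'E'
def ray(cam,uv,z,T):
    c=calibration(cam)
    p=cv2.undistortPoints(np.array(uv,float).reshape(-1,1,2),np.array(c["mtx"]),np.array(c["D"])).reshape(-1,2)
    d=np.c_[p,np.ones(len(p))]@T[:3,:3].T;o=T[:3,3]
    return o+d*((z-o[2])/d[:,2])[:,None]
def report(c0,save=None,cam="wrist"):
    T=wcal() if cam=="wrist" else np.array(calibration(cam)["cam_to_world"])
    im,P,hsv=look(cam,save); C=colours(P,hsv,c0); c0=np.array(c0)
    R=np.hypot(P[...,0]-c0[0],P[...,1]-c0[1]);out={}
    for k in ("red","yellow","blue"):
        m=C[k]&(R>.108)&(P[...,2]>.045)
        if m.sum()<8: continue
        v,u=np.nonzero(m&(P[...,2]>.059)); 
        if len(u)<8: continue
        (x,y),r=cv2.minEnclosingCircle(np.c_[u,v].astype(np.float32))
        w=ray(cam,[[np.mean(u),np.mean(v)]],.065,T)[0]; d=w[:2]-c0
        print(cam,k,"post px",round(u.mean()),round(v.mean()),"n",len(u),w.round(4),"r",round(np.hypot(*d),4),"ang",round(np.degrees(np.arctan2(d[1],d[0]))%360,2))
    v,u=np.nonzero(C["green"]&(P[...,2]<.025))
    if len(u)>20:
        w=ray(cam,np.c_[u,v],.013,T)[:,:2]; d=w-c0; i=np.argsort(np.hypot(*d.T))[:5]; m=d.mean(0); print(cam,"arrow centroid",w.mean(0).round(4),"ang",round(np.degrees(np.arctan2(m[1],m[0]))%360,2),"tip",w[i].mean(0).round(4),"r",np.hypot(*d[i].mean(0)).round(4),"tipang",round(np.degrees(np.arctan2(*d[i].mean(0)[::-1]))%360,2))
E
python3 - <<'E'
from h import *
from scipy.optimize import least_squares
for cam in ("wrist","scene","side"):
    T=wcal() if cam=="wrist" else np.array(calibration(cam)["cam_to_world"])
    im,P,hsv=look(cam)
    V=hsv[...,2]
    D=((V<70)).astype(np.uint8)
    R=np.hypot(P[...,0]-.57,P[...,1]+.035)
    # radial edge: dark->bright crossing near r=.155
    c=calibration(cam);rv=cv2.Rodrigues(np.linalg.inv(T)[:3,:3])[0];tv=np.linalg.inv(T)[:3,3]
    E=[]
    for a in np.radians(np.arange(0,360,3)):
        if 175<np.degrees(a)<215: continue
        rr=np.arange(.135,.18,.0005)
        X=np.c_[.57+rr*np.cos(a),-.035+rr*np.sin(a),np.full(len(rr),.012)]
        uv=cv2.projectPoints(X,rv,tv,np.array(c["mtx"]),np.array(c["D"]))[0].astype(np.float32)
        if uv.min()<2 or uv[...,0].max()>637 or uv[...,1].max()>397: continue
        g=cv2.remap(V.astype(np.float32),uv[...,0],uv[...,1],cv2.INTER_LINEAR).ravel()
        if g[:15].max()<80 and g[-10:].min()>130:
            E.append(X[np.argmax(g>90)])
    E=np.array(E)
    s=least_squares(lambda q:np.hypot(E[:,0]-q[0],E[:,1]-q[1])-q[2],[.57,-.035,.155],loss="soft_l1",f_scale=.001)
    print(cam,len(E),s.x.round(4),np.abs(s.fun).mean())
    report(s.x[:2],cam=cam)
E
```

```text
wrist 95 [ 0.5692 -0.0316  0.1523] 0.0003352898955174024
wrist red post px 335 81 n 273 [0.5669 0.0972 0.065 ] r 0.1288 ang 91.01
wrist yellow post px 238 263 n 180 [ 0.4598 -0.0967  0.065 ] r 0.1273 ang 210.77
wrist arrow centroid [ 0.4088 -0.0786] ang 196.33 tip [ 0.4323 -0.0718] r 0.1427 tipang 196.35
scene 104 [ 0.5705 -0.0409  0.1576] 0.0012875674369221613
scene red post px 346 182 n 21 [0.5698 0.0917 0.065 ] r 0.1326 ang 90.31
scene yellow post px 270 195 n 28 [ 0.4605 -0.1041  0.065 ] r 0.1269 ang 209.89
scene blue post px 325 243 n 31 [ 0.685  -0.0994  0.065 ] r 0.1286 ang 332.91
scene arrow centroid [ 0.4005 -0.0824] ang 193.74 tip [ 0.4123 -0.0754] r 0.1619 tipang 192.32Traceback (most recent call last):
  File "<stdin>", line 22, in <module>
    return func(*args, **kwargs)
    vector_fun = VectorFunction(
        fun_wrapped,
    ...<6 lines>...
        workers=workers
    )
    self._update_fun()
    ~~~~~~~~~~~~~~~~^^
    self.f = self.fun_wrapped(xp_copy(self.x))
             ~~~~~~~~~~~~~~~~^^^^^^^^^^^^^^^^^
    return np.atleast_1d(self.fun(x))
                         ~~~~~~~~^^^
    return self.f(x, *self.args, **self.kwargs)
           ~~~~~~^^^^^^^^^^^^^^^^^^^^^^^^^^^^^^
  File "<stdin>", line 22, in <lambda>
IndexError: too many indices for array: array is 1-dimensional, but 2 were indexed
```

Call:
jog_arm:
  moves:
    - {"x": 0.5,"y": 0.31,"claw": 0}
    - {"x": 0.5,"y": 0.31,"claw": 0}
    - {"x": 0.5,"y": 0.31,"claw": 0}
    - {"x": 0.46,"y": 0.31,"claw": 0}
    - {"claw": 0}

```text
invalid input
```

Call:
jog_arm:
  moves:
    - {"z": 0.7,"claw": 0}
    - {"z": 0.7,"claw": 0}
    - {"z": 0.6,"claw": 0}
    - {"z": 0.6,"claw": 0}
    - {"claw": 0}

```text
invalid input
```

```bash
python3 - <<'E'
from h import *
report((.569,-.032),"pics/w2.png"); o=get_obs(); print(o["tcp_pos"],o["joints"],o["gripper_width"])
E
```

```text
wrist red post px 335 81 n 273 [0.5668 0.0972 0.065 ] r 0.1292 ang 90.96
wrist yellow post px 238 263 n 179 [ 0.4599 -0.0968  0.065 ] r 0.1269 ang 210.69
wrist arrow centroid [ 0.4086 -0.0786] ang 196.2 tip [ 0.4318 -0.0715] r 0.1428 tipang 196.06
[ 5.50004222e-01 -1.18035709e-05  2.31286538e-01] [-2.05818443e-05  8.69065667e-02  1.75911642e-01  1.65979408e+00
 -1.69638449e-06  1.57080435e+00] 0.997974950027881
```

View pics/w2.png

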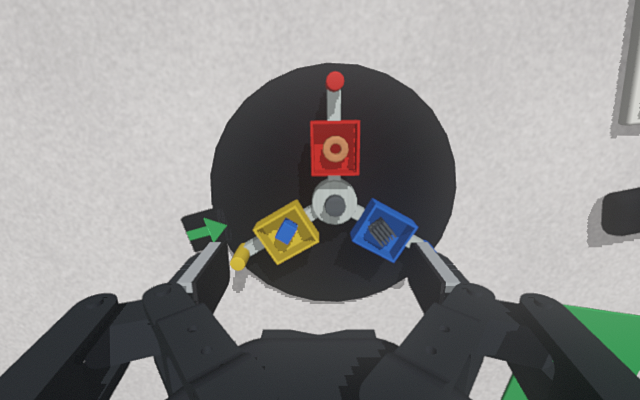

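The picture is unchanged because both calls were refused. Rows may need all seven fields, so I'll give them in full.

Call:
jog_arm:
  moves:
    - {"x": 0.5,"y": 0.31,"z": 0,"rx": 0,"ry": 0,"rz": 0,"claw": 0}
    - {"x": 0.5,"y": 0.31,"z": 0,"rx": 0,"ry": 0,"rz": 0,"claw": 0}
    - {"x": 0.5,"y": 0.31,"z": 0,"rx": 0,"ry": 0,"rz": 0,"claw": 0}
    - {"x": 0.46,"y": 0.31,"z": 0,"rx": 0,"ry": 0,"rz": 0,"claw": 0}
    - {"x": 0,"y": 0,"z": 0,"rx": 0,"ry": 0,"rz": 0,"claw": 0}

```text
t: 1.85
tcp_pos: [0.613, 0.1004, 0.2301]
eef_rot: [0.706, 0.708, -0.0, -0.0]
contact_force: [0.6, -0.9, 0.5]
gripper_width: 0.141
gripper_force: 0.0
```

Call:
jog_arm:
  moves:
    - {"x": 0,"y": 0,"z": 0.7,"rx": 0,"ry": 0,"rz": 0,"claw": 0}
    - {"x": 0,"y": 0,"z": 0.7,"rx": 0,"ry": 0,"rz": 0,"claw": 0}
    - {"x": 0,"y": 0,"z": 0.6,"rx": 0,"ry": 0,"rz": 0,"claw": 0}
    - {"x": 0,"y": 0,"z": 0.5,"rx": 0,"ry": 0,"rz": 0,"claw": 0}
    - {"x": 0,"y": 0,"z": 0,"rx": 0,"ry": 0,"rz": 0,"claw": 0}

```text
t: 2.35
tcp_pos: [0.6099, 0.0972, 0.1026]
eef_rot: [0.707, 0.707, -0.002, -0.002]
contact_force: [-0.4, 0.5, 0.6]
gripper_width: 0.002
gripper_force: 0.0
```

```bash
python3 - <<'E'
from h import *
report((.569,-.032),"pics/w3.png"); o=get_obs(); print(o["tcp_pos"],o["joints"],o["gripper_width"])
E
```

```text
wrist red post px 251 225 n 631 [0.5678 0.0962 0.065 ] r 0.1282 ang 90.52
[0.61085782 0.09743031 0.10516246] [ 1.58222222e-01  2.42517312e-01  1.08881608e-01  1.44016808e+00
 -1.23565055e-04  1.72933733e+00] -0.0012034087483203941
```

View pics/w3.png

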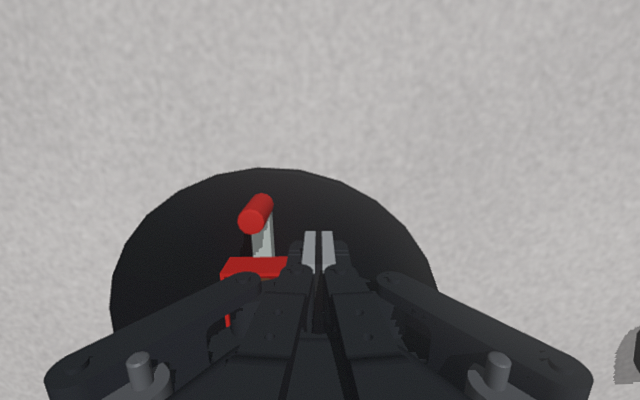

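The shut fingertips are at about (318,235). The red post top is at (255,217), clear to the left. I'll check how high the linkage elbows sit above the tip from the depth.

```bash
python3 - <<'E'
from h import *
t=get_obs()["tcp_pos"];im,P,hsv=look("wrist")
for u,v in [(305,240),(290,262),(290,290),(247,281),(200,300),(390,280),(345,262),(370,300)]:
    print(u,v,((P[v,u]-t)*1000).round())
m=(hsv[...,2]<110)&(np.abs(P[...,0]-t[0])<.08)&(np.abs(P[...,1]-t[1])<.06)
for h in range(-5,80,10):
    q=P[m&(P[...,2]-t[2]>h/1000)&(P[...,2]-t[2]<(h+10)/1000)]-t
    if len(q): print(h,len(q),(q.min(0)*1000).round(),(q.max(0)*1000).round())
E
```

```text
305 240 [-5. 12. 14.]
290 262 [-11.   8.  28.]
290 290 [-8. 13. 56.]
247 281 [-23.  13.  50.]
200 300 [-36.  12.  60.]
390 280 [25. 14. 51.]
345 262 [12.  8. 28.]
370 300 [16. 17. 67.]
-5 24 [-10.   7.   3.] [13. 12.  5.]
5 294 [-12.   7.   5.] [15. 12. 15.]
15 375 [-13.   7.  15.] [15. 13. 25.]
25 226 [-12.  -9.  25.] [15. 12. 35.]
35 1282 [-29. -11.  35.] [30. 15. 45.]
45 4479 [-37. -11.  45.] [40. 15. 55.]
55 5095 [-45.  -8.  55.] [47. 18. 65.]
65 8893 [-53.  -7.  65.] [55. 19. 75.]
75 12158 [-60.  -7.  75.] [63. 19. 85.]
```

Elbows reach ±29 mm sideways from about 37 mm above the tip. With the tip at z=30 mm they clear the 65 mm post top. I'll descend and approach.

Call:
jog_arm:
  moves:
    - {"x": 0,"y": 0,"z": 0.5,"rx": 0,"ry": 0,"rz": 0,"claw": 0}
    - {"x": 0,"y": 0,"z": 0.5,"rx": 0,"ry": 0,"rz": 0,"claw": 0}
    - {"x": 0,"y": 0,"z": 0.5,"rx": 0,"ry": 0,"rz": 0,"claw": 0}
    - {"x": 0,"y": -0.15,"z": 0,"rx": 0,"ry": 0,"rz": 0,"claw": 0}
    - {"x": 0,"y": -0.15,"z": 0,"rx": 0,"ry": 0,"rz": 0,"claw": 0}

```text
t: 2.95
tcp_pos: [0.5971, 0.098, 0.0331]
eef_rot: [0.707, 0.707, 0.001, 0.0]
contact_force: [0.9, 0.5, 0.8]
gripper_width: -0.004
gripper_force: 0.0
```

Call:
jog_arm:
  moves:
    - {"x": 0,"y": -0.08,"z": 0,"rx": 0,"ry": 0,"rz": 0,"claw": 0}
    - {"x": 0,"y": -0.08,"z": 0,"rx": 0,"ry": 0,"rz": 0,"claw": 0}
    - {"x": 0,"y": -0.08,"z": 0,"rx": 0,"ry": 0,"rz": 0,"claw": 0}
    - {"x": 0,"y": 0,"z": 0,"rx": 0,"ry": 0,"rz": 0,"claw": 0}

```text
t: 3.35
tcp_pos: [0.585, 0.0981, 0.0322]
eef_rot: [0.707, 0.707, 0.0, 0.0]
contact_force: [0.6, 0.2, 0.2]
gripper_width: 0.001
gripper_force: 0.0
```

Call:
jog_arm:
  moves:
    - {"x": 0.01,"y": -0.08,"z": 0.04,"rx": 0,"ry": 0,"rz": -0.2,"claw": 0}
    - {"x": 0.02,"y": -0.16,"z": 0,"rx": 0,"ry": 0,"rz": -0.41,"claw": 0}
    - {"x": 0.02,"y": -0.16,"z": 0,"rx": 0,"ry": 0,"rz": -0.41,"claw": 0}
    - {"x": 0.02,"y": -0.16,"z": 0,"rx": 0,"ry": 0,"rz": -0.41,"claw": 0}
    - {"x": 0.01,"y": -0.08,"z": 0,"rx": 0,"ry": 0,"rz": -0.2,"claw": 0}

```text
t: 3.85
tcp_pos: [0.5523, 0.0989, 0.0291]
eef_rot: [0.614, 0.789, -0.0, -0.0]
contact_force: [0.0, -1.5, -0.5]
gripper_width: 0.001
gripper_force: 0.5
```

```bash
python3 - <<'E'
from h import *
report((.569,-.032),"pics/w4.png"); o=get_obs(); print(o["tcp_pos"],o["joints"],o["contact_force"])
d=o["tcp_pos"][:2]-[.569,-.032];print(np.hypot(*d),np.degrees(np.arctan2(d[1],d[0]))%360)
E
```

```text
wrist red post px 267 274 n 297 [0.5321 0.1007 0.065 ] r 0.1377 ang 105.54
[0.55195984 0.09887682 0.02910757] [ 1.77258738e-01  1.30279267e-01 -1.68346698e-01  1.27284375e+00
 -2.28918228e-06  1.49979943e+00] [-0.06757765  0.12195768 -0.22997935]
0.13198146857272866 97.41817893077953
```

View pics/w4.png

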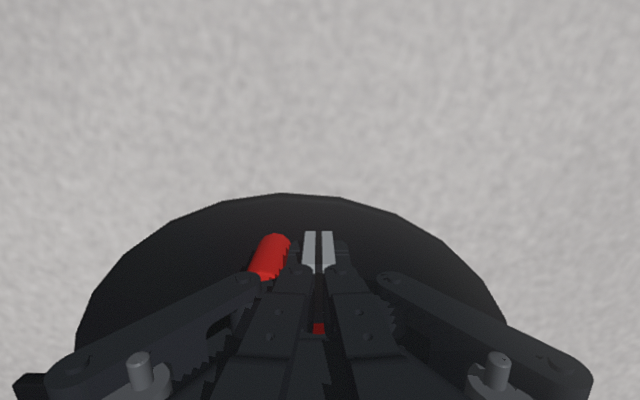

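The post at (268,258) is now in contact with the finger and turning with it. I'll continue the arc.

Call:
jog_arm:
  moves:
    - {"x": 0.02,"y": -0.12,"z": 0,"rx": 0,"ry": 0,"rz": -0.31,"claw": 0}
    - {"x": 0.02,"y": -0.16,"z": 0,"rx": 0,"ry": 0,"rz": -0.41,"claw": 0}
    - {"x": 0.02,"y": -0.16,"z": 0,"rx": 0,"ry": 0,"rz": -0.41,"claw": 0}
    - {"x": 0.02,"y": -0.16,"z": 0,"rx": 0,"ry": 0,"rz": -0.41,"claw": 0}
    - {"x": 0.02,"y": -0.16,"z": 0,"rx": 0,"ry": 0,"rz": -0.41,"claw": 0}

```text
t: 4.4
tcp_pos: [0.5157, 0.0902, 0.0292]
eef_rot: [0.493, 0.87, 0.0, 0.0]
contact_force: [1.8, 0.0, 0.5]
gripper_width: 0.004
gripper_force: 0.6
```

Call:
jog_arm:
  moves:
    - {"x": 0.02,"y": -0.16,"z": 0,"rx": 0,"ry": 0,"rz": -0.41,"claw": 0}
    - {"x": 0.02,"y": -0.16,"z": 0,"rx": 0,"ry": 0,"rz": -0.41,"claw": 0}
    - {"x": 0.02,"y": -0.16,"z": 0,"rx": 0,"ry": 0,"rz": -0.41,"claw": 0}
    - {"x": 0.02,"y": -0.16,"z": 0,"rx": 0,"ry": 0,"rz": -0.41,"claw": 0}
    - {"x": 0.02,"y": -0.16,"z": 0,"rx": 0,"ry": 0,"rz": -0.41,"claw": 0}

```text
t: 4.9
tcp_pos: [0.4812, 0.0697, 0.0293]
eef_rot: [0.354, 0.935, 0.0, 0.0]
contact_force: [1.6, -0.3, 0.6]
gripper_width: 0.001
gripper_force: 0.6
```

```bash
python3 - <<'E'
from h import *
from scipy.spatial.transform import Rotation as R
report((.569,-.032)); o=get_obs(); print(o["joints"],o["contact_force"])
d=o["tcp_pos"][:2]-[.569,-.032];print(np.hypot(*d),np.degrees(np.arctan2(d[1],d[0]))%360)
x=R.from_quat(o["eef_rot"]).as_matrix()[:,0];print("tool x",np.degrees(np.arctan2(x[1],x[0]))%360)
report((.569,-.032),cam="scene")
E
```

```text
wrist red post px 269 277 n 219 [0.4655 0.059  0.065 ] r 0.1378 ang 138.67
wrist arrow centroid [ 0.4073 -0.0772] ang 195.63 tip [ 0.4328 -0.0698] r 0.1414 tipang 195.52
[ 1.42973170e-01 -4.82962335e-02 -3.52714888e-01  1.26697317e+00
 -1.04015318e-04  8.63803751e-01] [ 0.37842587 -0.19901875  0.85395026]
0.13451316768998114 131.26482951937018
tool x 138.6994471769646
scene red post px 313 172 n 20 [0.4732 0.0465 0.065 ] r 0.1238 ang 140.67
scene yellow post px 273 226 n 33 [ 0.5499 -0.1649  0.065 ] r 0.1342 ang 261.83
scene blue post px 356 222 n 31 [0.6918 0.0084 0.065 ] r 0.1293 ang 18.21
scene arrow centroid [ 0.4055 -0.0812] ang 196.75 tip [ 0.4221 -0.0754] r 0.1532 tipang 196.46
```

Call:
jog_arm:
  moves:
    - {"x": 0.01,"y": -0.16,"z": 0,"rx": 0,"ry": 0,"rz": -0.41,"claw": 0}
    - {"x": 0.01,"y": -0.16,"z": 0,"rx": 0,"ry": 0,"rz": -0.41,"claw": 0}
    - {"x": 0.01,"y": -0.16,"z": 0,"rx": 0,"ry": 0,"rz": -0.41,"claw": 0}
    - {"x": 0.01,"y": -0.16,"z": 0,"rx": 0,"ry": 0,"rz": -0.41,"claw": 0}
    - {"x": 0.01,"y": -0.16,"z": 0,"rx": 0,"ry": 0,"rz": -0.41,"claw": 0}

```text
t: 5.5
tcp_pos: [0.4565, 0.0385, 0.0292]
eef_rot: [0.208, 0.978, 0.0, -0.0]
contact_force: [-0.9, 2.1, 1.2]
gripper_width: 0.003
gripper_force: 0.6
```

Call:
jog_arm:
  moves:
    - {"x": 0.01,"y": -0.16,"z": 0,"rx": 0,"ry": 0,"rz": -0.41,"claw": 0}
    - {"x": 0.01,"y": -0.16,"z": 0,"rx": 0,"ry": 0,"rz": -0.41,"claw": 0}
    - {"x": 0.01,"y": -0.16,"z": 0,"rx": 0,"ry": 0,"rz": -0.41,"claw": 0}
    - {"x": 0.01,"y": -0.16,"z": 0,"rx": 0,"ry": 0,"rz": -0.41,"claw": 0}
    - {"x": 0.01,"y": -0.12,"z": 0,"rx": 0,"ry": 0,"rz": -0.31,"claw": 0}

```text
t: 6.0
tcp_pos: [0.4428, 0.0029, 0.0292]
eef_rot: [0.063, 0.998, 0.0, -0.0]
contact_force: [-0.9, 1.9, -0.8]
gripper_width: 0.002
gripper_force: 0.6
```

```bash
cat >> h.py <<'E'
def status(cam="wrist",save=None):
    from scipy.spatial.transform import Rotation as R
    report((.569,-.032),save,cam=cam); o=get_obs(); print(o["t"],o["tcp_pos"].round(4),o["joints"].round(2),o["contact_force"].round(1))
    d=o["tcp_pos"][:2]-[.569,-.032];print("tcp r",np.hypot(*d),"ang",np.degrees(np.arctan2(d[1],d[0]))%360)
    x=R.from_quat(o["eef_rot"]).as_matrix()[:,0];print("tool x",np.degrees(np.arctan2(x[1],x[0]))%360)
E
python3 -c "
from h import *
status();status('scene','pics/s5.png')"
```

```text
wrist red post px 265 271 n 559 [ 0.4335 -0.016   0.065 ] r 0.1365 ang 173.28
wrist arrow centroid [ 0.4061 -0.0788] ang 196.04 tip [ 0.4321 -0.0714] r 0.1425 tipang 196.06
6.05 [0.4427 0.0023 0.0292] [ 0.01 -0.15 -0.45  1.28  0.    0.13] [ 0.5  0.4 -0. ]
tcp r 0.13085187954331526 ang 164.80455690492755
tool x 172.88601971442495
scene red post px 288 179 n 11 [ 0.4466 -0.0261  0.065 ] r 0.1226 ang 177.26
scene yellow post px 294 241 n 38 [ 0.6243 -0.1552  0.065 ] r 0.1351 ang 294.18
scene blue post px 359 201 n 24 [0.646  0.0672 0.065 ] r 0.1256 ang 52.18
scene arrow centroid [ 0.405  -0.0817] ang 196.86 tip [ 0.4229 -0.0768] r 0.1528 tipang 197.06
6.1 [0.443  0.0026 0.0293] [ 0.01 -0.15 -0.45  1.28  0.    0.13] [ 0.2 -0.4 -0. ]
tcp r 0.1307015093963492 ang 164.6488645785507
tool x 172.65023592644667
```

Call:
jog_arm:
  moves:
    - {"x": 0.02,"y": -0.16,"z": 0,"rx": 0,"ry": 0,"rz": -0.41,"claw": 0}
    - {"x": 0.02,"y": -0.16,"z": 0,"rx": 0,"ry": 0,"rz": -0.41,"claw": 0}
    - {"x": 0.02,"y": -0.16,"z": 0,"rx": 0,"ry": 0,"rz": -0.41,"claw": 0}
    - {"x": 0.02,"y": -0.16,"z": 0,"rx": 0,"ry": 0,"rz": -0.41,"claw": 0}
    - {"x": 0.01,"y": -0.09,"z": 0,"rx": 0,"ry": 0,"rz": -0.23,"claw": 0}

```text
t: 6.6
tcp_pos: [0.438, -0.0334, 0.0293]
eef_rot: [-0.077, 0.997, 0.0, -0.0]
contact_force: [-0.5, 0.4, -0.1]
gripper_width: 0.001
gripper_force: 0.6
```

```bash
python3 -c "
from h import *
status();status('scene','pics/s6.png');report((.569,-.032),cam='side')"
```

```text
wrist red post px 265 270 n 573 [ 0.4342 -0.0546  0.065 ] r 0.1367 ang 189.51
wrist arrow centroid [ 0.4066 -0.0791] ang 196.19 tip [ 0.4319 -0.0718] r 0.1427 tipang 196.19
6.65 [ 0.4381 -0.0338  0.0293] [-0.08 -0.16 -0.46  1.28 -0.   -0.23] [ 0.1 -0.2  0.4]
tcp r 0.13094225866041476 ang 180.77950062575601
tool x 188.85497231304123
scene red post px 280 185 n 12 [ 0.4478 -0.0605  0.065 ] r 0.1246 ang 193.24
scene yellow post px 307 244 n 38 [ 0.6546 -0.1363  0.065 ] r 0.135 ang 309.39
scene blue post px 355 192 n 21 [0.6143 0.0839 0.065 ] r 0.1245 ang 68.68
scene arrow centroid [ 0.4057 -0.0792] ang 196.12 tip [ 0.4221 -0.0754] r 0.1532 tipang 196.46
6.7 [ 0.4381 -0.0335  0.0293] [-0.08 -0.16 -0.46  1.28 -0.   -0.23] [0.8 1.  0.7]
tcp r 0.13095062382421227 ang 180.65751554142386
tool x 188.688123190815
side yellow post px 331 176 n 16 [ 0.6472 -0.1284  0.065 ] r 0.1242 ang 309.06
side blue post px 290 206 n 22 [0.6062 0.0922 0.065 ] r 0.1297 ang 73.34
```

Call:
jog_arm:
  moves:
    - {"x": 0.01,"y": -0.06,"z": 0,"rx": 0,"ry": 0,"rz": -0.15,"claw": 0}
    - {"x": 0.01,"y": -0.06,"z": 0,"rx": 0,"ry": 0,"rz": -0.15,"claw": 0}
    - {"x": 0.01,"y": -0.06,"z": 0,"rx": 0,"ry": 0,"rz": -0.15,"claw": 0}
    - {"x": 0.01,"y": -0.06,"z": 0,"rx": 0,"ry": 0,"rz": -0.15,"claw": 0}
    - {"x": 0,"y": 0,"z": 0,"rx": 0,"ry": 0,"rz": 0,"claw": 0}

```text
t: 7.25
tcp_pos: [0.4381, -0.046, 0.0293]
eef_rot: [-0.122, 0.993, -0.0, -0.0]
contact_force: [0.5, 0.5, -0.4]
gripper_width: -0.0
gripper_force: 0.0
```

```bash
python3 -c "
from h import *
status('wrist','pics/w7.png')"
```

```text
wrist red post px 265 271 n 513 [ 0.4366 -0.0675  0.065 ] r 0.1371 ang 195.0
wrist arrow centroid [ 0.4063 -0.0794] ang 196.25 tip [ 0.4318 -0.0721] r 0.143 tipang 196.27
7.3 [ 0.438  -0.0459  0.0293] [-0.1  -0.16 -0.45  1.28 -0.   -0.35] [-0.   0.4  0.5]
tcp r 0.1317215614895187 ang 186.03926321543116
tool x 193.96344632594517
```

Call:
jog_arm:
  moves:
    - {"x": 0,"y": 0.2,"z": 0,"rx": 0,"ry": 0,"rz": 0,"claw": 0}
    - {"x": 0,"y": 0.4,"z": 0,"rx": 0,"ry": 0,"rz": 0,"claw": 0}
    - {"x": 0,"y": 0,"z": -0.8,"rx": 0,"ry": 0,"rz": 0,"claw": 0}
    - {"x": 0,"y": 0,"z": -1,"rx": 0,"ry": 0,"rz": 0,"claw": 0}
    - {"x": 0,"y": 0,"z": -1,"rx": 0,"ry": 0,"rz": 0,"claw": 0}

```text
t: 7.8
tcp_pos: [0.4299, -0.0157, 0.1707]
eef_rot: [-0.122, 0.993, 0.0, -0.001]
contact_force: [0.7, 0.3, 0.8]
gripper_width: -0.001
gripper_force: 0.0
```

Call:
jog_arm:
  moves:
    - {"x": -0.6,"y": 0,"z": -0.8,"rx": 0,"ry": 0,"rz": 0,"claw": 0}
    - {"x": -0.8,"y": 0,"z": -0.6,"rx": 0,"ry": 0,"rz": 0,"claw": 0}
    - {"x": -0.8,"y": 0,"z": 0,"rx": 0,"ry": 0,"rz": 0,"claw": 0}
    - {"x": 0,"y": 0,"z": 0,"rx": 0,"ry": 0,"rz": 0,"claw": 0}
    - {"x": 0,"y": 0,"z": 0,"rx": 0,"ry": 0,"rz": 0,"claw": 0}

```text
t: 8.3
tcp_pos: [0.5375, 0.0109, 0.2382]
eef_rot: [-0.122, 0.993, 0.0, -0.001]
contact_force: [-1.6, -0.5, -0.3]
gripper_width: 0.001
gripper_force: 0.0
```

```bash
python3 -c "
from h import *
status('wrist','pics/w8.png')
for c in ('scene','side'): report((.569,-.032),cam=c)"
```

```text
wrist red post px 263 67 n 279 [ 0.4447 -0.0667  0.065 ] r 0.129 ang 195.61
wrist yellow post px 180 250 n 165 [ 0.6597 -0.1211  0.065 ] r 0.1272 ang 315.51
wrist blue post px 373 245 n 169 [0.5988 0.0921 0.065 ] r 0.1276 ang 76.51
wrist arrow centroid [ 0.4102 -0.0785] ang 196.31 tip [ 0.4294 -0.0717] r 0.1451 tipang 195.87
8.35 [0.5369 0.0106 0.2387] [ 0.02  0.06  0.16  1.67 -0.   -0.22] [ 0.2  1.3 -0.5]
tcp r 0.05334467444501844 ang 126.98059897207477
tool x 194.01000202071478
scene red post px 276 187 n 22 [ 0.4469 -0.0725  0.065 ] r 0.1286 ang 198.34
scene yellow post px 312 244 n 36 [ 0.6638 -0.1276  0.065 ] r 0.1346 ang 314.74
scene blue post px 353 189 n 20 [0.6037 0.0868 0.065 ] r 0.1237 ang 73.73
scene arrow centroid [ 0.4076 -0.0808] ang 196.82 tip [ 0.4281 -0.077 ] r 0.1479 tipang 197.72
side red post px 367 207 n 21 [ 0.4378 -0.0652  0.065 ] r 0.1353 ang 194.2
side yellow post px 327 176 n 17 [ 0.6564 -0.1205  0.065 ] r 0.1244 ang 314.64
side blue post px 292 208 n 20 [0.595  0.0953 0.065 ] r 0.1299 ang 78.47
side arrow centroid [ 0.4056 -0.0808] ang 196.63 tip [ 0.4247 -0.0737] r 0.1502 tipang 196.13
```

View pics/w8.png

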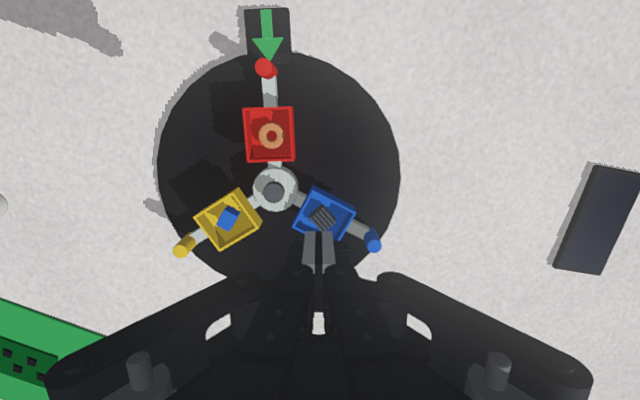

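The red post at (265,67) stands right at the arrow tip (268,62). Estimates put it at about 195.8° against 196.3° for the arrow, an offset of about 1 mm. The parts lie in their trays and the hand is clear, so I'll hand in.

```bash
python3 -c "
from bench import *
print(sign_off())"
```

```text
the job is handed in; nothing more can be done
None
```

The red post stands in front of the arrow tip, about 0.5° (roughly 1 mm) off by the wrist camera; the wheel is at rest, the hand is clear, the parts lie in their trays, and the job is handed in.

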